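Isolate the power plate and find the socket that fits the feed nut

ROBOT

A 6-joint arm with a two-finger parallel gripper is mounted at the origin on the work surface. World frame = base frame: x ahead of the robot, y to its left, z up, the work surface at z = 0. Lengths are in m, angles in rad, forces in N, time in s.
With the tool pointing down it reaches from about 0.375 to 0.9 m from the base axis. Payload 3.1 kg.
Tool frame: the origin (TCP) lies between the finger pads; the fingertips stand 11 mm ahead of it and the grasp point (between the pads) lies 8 mm behind it; z points along the fingers, y is the line along which they close (so a half turn about z gives the same grasp; the last joint's range is limited). The gripper opens to 87 mm and grips with 3 to 60 N. Pads are 19 mm wide; open, the fingers measure 117 mm over their backs; the gripper's body (75 mm by 190 mm) begins 51 mm behind the grasp point.
Start: joints at [-1.323, 0.527, 1.433, -0, 1.181, -0.178], TCP at [0.258, -0.569, 0.211] pointing down, gripper open.
Joint ranges: [-3.08, 3.08], [-0.75, 2.2], [0.22, 2.44], [-1.43, 4.57], [0, 2.65], [-2.85, 2.85]. Speed limits (rad/s): [2.79, 2.79, 3.14, 3.14, 3.14, 3.14].

INTERFACE

Orientations are given as a unit quaternion [x, y, z, w].
In Python, from rig import get_obs, camera, hand_in gives the robot as it stands.
- The arm moves only by the shell command python3 -m pendant 'ROWS' [FORCE]. ROWS is JSON, a list that holds one entry, the list of rows, each a list of 7 numbers: the shift along the tool's x, y, z in m, then the turn, a rotation vector about the tool's x, y, z in degrees, then the opening, from 0 (shut) to 1 (fully open). In form: [[[x, y, z, ax, ay, az, fingers], ...]]. A call has exactly 5 rows; each row shifts and turns the commanded pose from where the row before left it, along the tool's axes as they then stand; what a row does not reach is not made up. A row lasts 1/8 s, in which the tool goes at most 62.5 mm and 10.7 degrees, less where a joint would pass 70% of its speed; a pose out of reach is approached as far as the arm can. A call with a gripper value outside its range is refused whole. The fingers move at their own pace and stop on an object; FORCE is the grip in N (left out, the last holds). Time passes only in rows, so rows that do not move let the fingers close, or fill a call up. It gives the time, the measured TCP pose, the force, the opening and the grip force at its end, in the units of the state.
- get_obs(): the state, without advancing time (a new reading comes with each control period).
- camera(name): name is "side" or "top" or "wrist"; returns a dict with "img" (400x640x3 uint8, red, green, blue), "intrinsics" (3x3 intrinsics, pixels), "R" (3x3) and "t" (3): a world point X has camera coordinates R X + t; the wrist camera has in their place "T_tool_cam" (4x4, takes a point from camera to tool coordinates, whose origin is the TCP and whose axes are the flange's). Camera axes: x right, y down, z forward; pixel columns grow to the right and rows downward; lengths in m; the calibration is good to about 2 mm. A picture is of the moment at which its call begins: read the wrist's pose just before it. There is no depth.
- hand_in(): hands the job in; it is judged then, once.
The state is a dict: "time": time; "q": joint angles; "joint_velocities": joint speeds; "joint_torque": joint torques, N m; "position": TCP position; "tool_rot": TCP orientation; "ft_force": force on the tool from outside, world axes, zero at the start; "moment": the same for the moment, N m; "grip_width": finger opening in m; "grip_force": force on a finger pad.
Only numpy, scipy, OpenCV 4.12 (cv2) and the standard library are available. Lean on these libraries where they do the work, as an engineer would, in place of code of your own. Each camera call takes 0.05 s, during which the arm holds its last target. There are 200 camera calls.

TASK

I need to torque the nut on the stand-off post next to the battery isolator on the power plate. First pull the red isolator knob up until it clicks fully out; then, without forcing, try sockets from the rack on that nut until you have the one that fits and drops right down over it, put any others you tried back upright in their own pockets, and leave everything else where it is. Finish holding: keep the right socket gripped upright and fully seated on the nut, down on the washer, and do not let go.

Things in the scene. Friction and masses are not known exactly. Their poses are not given: they have to be found in the camera images.
- isolator_knob (a joint): red push-pull isolator knob: 0 = home (on), 0.016 = fully out (off), slides straight up out of its base. It starts within 1.5 mm of home. A detent resists by up to about 8 N (friction included) up to the middle; past about 10 mm it snaps fully out and stays.
- isolator_knob_grip (a point): centre of the red knob, a disc 40 mm in diameter and 22 mm thick (11 mm above and below this point), axis vertical, on a neck 26 mm in diameter. With the knob home this point is 39 mm above the isolator's underside; the knob's underside is 18 mm above the square base. It rises with the knob.
- isolator: fixed black base of the isolator, 60 x 60 x 10 mm, at one end of the row of posts on the plate. Origin: centre of its underside, z up, same yaw as the plate. The post to work on is the one next to it, 75 mm away centre to centre (the others are 150 and 225 mm away).
- plate: grey metal back plate with electrical gear, 260 (x) x 380 (y) mm, its top 9 mm above its origin (centre of underside). Row along its y axis at x = -75 mm: isolator, three posts and fuse block, 75 mm apart; isolator at either end. Breakers (to 72 mm above the plate), terminals and a circuit board stand behind, from x = +10 mm on. Nuts, in changing order: 13 mm (8 tall), 16 (9), 19 (10.5).
- post_a: one of three like red posts, 39 mm diameter; copper link to 49 mm along +x. Origin: on axis, underside. 35 mm up: washer top, where a seated socket's mouth rests; on it a fixed hex nut 8 to 10.5 mm tall (flats square to x, every 60 deg), stud 4 mm above. A red collar rings the nut, 5.5 mm above the washer: too big a socket stops on it, too small on the nut.
- post_b: one of three like red posts, 39 mm diameter; copper link to 49 mm along +x. Origin: on axis, underside. 35 mm up: washer top, where a seated socket's mouth rests; on it a fixed hex nut 8 to 10.5 mm tall (flats square to x, every 60 deg), stud 4 mm above. A red collar rings the nut, 5.5 mm above the washer: too big a socket stops on it, too small on the nut.
- post_c: one of three like red posts, 39 mm diameter; copper link to 49 mm along +x. Origin: on axis, underside. 35 mm up: washer top, where a seated socket's mouth rests; on it a fixed hex nut 8 to 10.5 mm tall (flats square to x, every 60 deg), stud 4 mm above. A red collar rings the nut, 5.5 mm above the washer: too big a socket stops on it, too small on the nut.
- socket_13: deep socket for 13 mm nuts, mouth down: dark steel, 21 mm outside diameter, 78 mm tall, yellow band near the top. Origin: centre of its mouth, z up. Hex bore 14.4 mm across flats, 26 mm deep, with lead-in; a pair of its flats is square to the x axis (repeats every 60 deg); the square drive hole on top has sides along x and y. Grip the round part above 30 mm. 0.1 to 0.3 kg.
- socket_16: deep socket for 16 mm nuts, mouth down: dark steel, 26 mm outside diameter, 78 mm tall, green band near the top. Origin: centre of its mouth, z up. Hex bore 17.4 mm across flats, 26 mm deep, with lead-in; a pair of its flats is square to the x axis (repeats every 60 deg); the square drive hole on top has sides along x and y. Grip the round part above 30 mm. 0.1 to 0.3 kg.
- socket_19: deep socket for 19 mm nuts, mouth down: dark steel, 31 mm outside diameter, 78 mm tall, orange band near the top. Origin: centre of its mouth, z up. Hex bore 20.4 mm across flats, 26 mm deep, with lead-in; a pair of its flats is square to the x axis (repeats every 60 deg); the square drive hole on top has sides along x and y. Grip the round part above 30 mm. 0.1 to 0.3 kg.
- rack: fixed blue socket rack, 64 (x) x 226 (y) x 34 mm. Origin: centre of its underside. Pockets in a row along its y axis, 54 mm apart, from +y: 13 mm socket, 16, 19, drive adapter.
- pocket_13 (a point): centre of the flat floor of the round pocket of the 13 mm socket: 24 mm in diameter, 22 mm deep, its floor 12 mm above the rack's underside. The socket starts here, standing on the floor.
- pocket_16 (a point): centre of the flat floor of the round pocket of the 16 mm socket: 29 mm in diameter, 22 mm deep, its floor 12 mm above the rack's underside. The socket starts here, standing on the floor.
- pocket_19 (a point): centre of the flat floor of the round pocket of the 19 mm socket: 34 mm in diameter, 22 mm deep, its floor 12 mm above the rack's underside. The socket starts here, standing on the floor.
- drive_adapter: bystander: short steel drive adapter, 22 mm diameter, 44 mm tall, in the rack's last pocket (-y end)
- spray_can: bystander: red and white spray can, 64 mm diameter, 190 mm tall, standing; origin at its underside
- multimeter: bystander: yellow multimeter lying flat, 150 x 75 x 42 mm; origin at its underside
- ratchet: bystander: ratchet handle lying flat, 250 mm long
- screwdriver: bystander: screwdriver lying flat
- tape_roll: bystander: blue roll of tape lying flat, 90 mm diameter, 19 mm tall

How it is judged:
By the outcome, as a careful person would: the job done as asked, in the order asked, and still so for the second after the job is handed in, while the arm keeps its last pose, push and grip.
It also fails if it takes over 72 s, if anything falls off the work surface, if the arm or the gripper's body presses on something with over 40 N, if the wrist force passes 120 N, or if a joint passes its speed limit or range.

## Working session

There is one attempt and no reset: what is moved stays moved. The work goes in short steps, Python scripts to look and compute and a shell command to move; the robot and the scene stay as the last step left them, time stands still between calls to the robot, and variables do not carry over. Pictures are saved under pics/ and viewed, at most 10 in all, crops included, and the job is handed in when it is done.

```bash
mkdir -p pics; ls
python3 - <<'E'
from rig import get_obs,camera
import cv2,numpy as np
o=get_obs();print({k:np.round(v,4).tolist() for k,v in o.items()})
for n in("top","side"):
    c=camera(n);cv2.imwrite(f"pics/{n}0.png",c["img"][:,:,::-1]);print(n,np.round(c["intrinsics"],1).tolist(),np.round(c["R"],4).tolist(),np.round(c["t"],4).tolist())
c=camera("wrist");print(np.round(c["T_tool_cam"],4).tolist(),np.round(c["intrinsics"],1).tolist())
E
```

```text
pics
{'time': 0.0, 'q': [-1.3235, 0.5285, 1.4339, -0.0, 1.1814, -0.1785], 'joint_velocities': [0.0002, 0.0011, -0.0007, -0.0003, -0.0005, -0.0025], 'joint_torque': [0.0005, -44.004, -17.659, 0.0633, 0.0582, -0.0002], 'position': [0.258, -0.5685, 0.21], 'tool_rot': [0.9774, 0.2113, -0.0001, -0.0011], 'ft_force': [0.1148, 0.5245, 0.9567], 'moment': [-0.0391, 0.0172, -0.0151], 'grip_force': 0.0, 'grip_width': 0.0869}
top [[487.4, 0.0, 325.1], [0.0, 487.4, 205.2], [0.0, 0.0, 1.0]] [[0.0261, -0.9994, 0.0241], [-0.9874, -0.0295, -0.1553], [0.1559, -0.0197, -0.9876]] [-0.0649, 0.5204, 1.5975]
side [[398.2, 0.0, 323.6], [0.0, 398.2, 190.9], [0.0, 0.0, 1.0]] [[0.9894, -0.1449, 0.0102], [-0.0907, -0.6711, -0.7358], [0.1134, 0.727, -0.6772]] [-0.5228, 0.0661, 1.2344]
[[-0.0009, -0.9709, -0.2395, 0.0655], [1.0, -0.001, 0.0004, -0.0008], [-0.0006, -0.2395, 0.9709, -0.174], [0.0, 0.0, 0.0, 1.0]] [[330.9, 0.0, 318.5], [0.0, 330.9, 198.8], [0.0, 0.0, 1.0]]
```

View pics/top0.png

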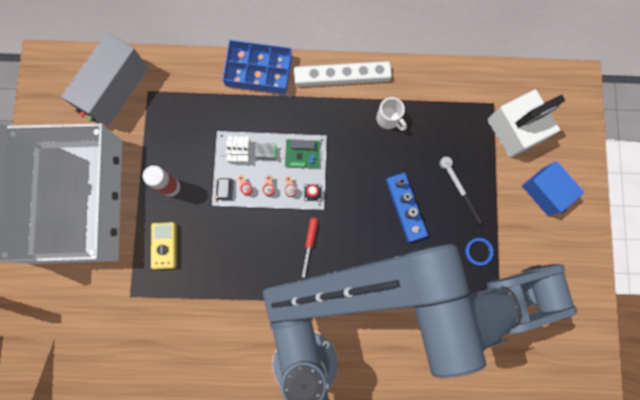

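View pics/side0.png

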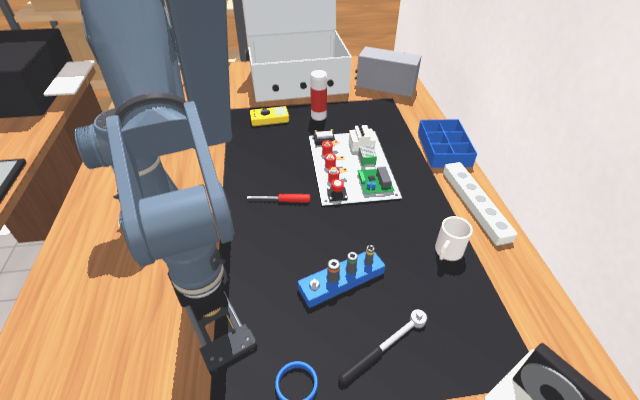

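Top view: isolator at (313,192), with post next to it (291,187); rack runs from (400,180) to (416,230), adapter at its near end. Side view: knob (338,186); the sockets from the adapter end are (314,284), (334,270), (352,260) and (370,252).

```bash
cat > h.py <<'E'
import numpy as np,cv2
from rig import get_obs,camera
from scipy.spatial.transform import Rotation as Rot
def grab(n):
    o=get_obs();c=camera(n);K=c["intrinsics"]
    if n=="wrist":
        T=np.eye(4);T[:3,:3]=Rot.from_quat(o["tool_rot"]).as_matrix();T[:3,3]=o["position"]
        T=T@np.array(c["T_tool_cam"]);R=T[:3,:3];C=T[:3,3]
    else: R=np.array(c["R"]).T;C=-R@np.array(c["t"])
    return c["img"],(np.array(K),R,C)
def ray(cam,p):
    K,R,C=cam;d=R@np.linalg.solve(K,[p[0],p[1],1.]);return C,d/np.linalg.norm(d)
def onz(cam,p,z):
    C,d=ray(cam,p);return C+d*(z-C[2])/d[2]
def tri(rs):
    A=np.zeros((3,3));b=np.zeros(3)
    for C,d in rs:
        P=np.eye(3)-np.outer(d,d);A+=P;b+=P@C
    X=np.linalg.solve(A,b);return X,max(np.linalg.norm((np.eye(3)-np.outer(d,d))@(X-C)) for C,d in rs)
def blobs(m,amin=30):
    n,l,s,c=cv2.connectedComponentsWithStats(m.astype(np.uint8));return [(c[i].round(1).tolist(),int(s[i,4]),s[i,:4].tolist()) for i in range(1,n) if s[i,4]>=amin]
def hsv(im): return cv2.cvtColor(im,cv2.COLOR_RGB2HSV)
def red(im,s=150,v=60):
    h=hsv(im);return ((h[...,0]<8)|(h[...,0]>172))&(h[...,1]>s)&(h[...,2]>v)
E
python3 - <<'E'
from h import *
it,ct=grab("top");is_,cs=grab("side")
for nm,a,b in [("knob",(313,192),(338,186)),("post1",(291,187),(334,173)),("adapter",(416,229),(314,284)),("s19",(411.5,212),(334,263)),("s16",(406,197),(352,256)),("s13",(400,182),(370,248))]:
    X,r=tri([ray(ct,a),ray(cs,b)]);print(nm,X.round(3),r.round(4))
h=hsv(it);w=(h[...,1]<40)&(h[...,2]>120);w[:,:205]=0;w[:,335:]=0;w[:125]=0;w[215:]=0
c=cv2.findContours(w.astype(np.uint8),0,2)[0];c=max(c,key=cv2.contourArea);print([onz(ct,p,.009).round(3).tolist() for p in cv2.boxPoints(cv2.minAreaRect(c))])
b=(h[...,0]>100)&(h[...,0]<125)&(h[...,1]>150);b[:,:380]=0;b[:,435:]=0;b[:160]=0;b[250:]=0
c=cv2.findContours(b.astype(np.uint8),0,2)[0];c=max(c,key=cv2.contourArea);print([onz(ct,p,.034).round(3).tolist() for p in cv2.boxPoints(cv2.minAreaRect(c))])
o=get_obs();print(Rot.from_quat(o["tool_rot"]).as_matrix().round(3).tolist())
E
```

```text
knob [ 0.569 -0.009  0.048] 0.004
post1 [0.577 0.067 0.04 ] 0.0042
adapter [ 0.451 -0.357  0.043] 0.0006
s19 [ 0.503 -0.333  0.087] 0.0021
s16 [ 0.552 -0.315  0.085] 0.0018
s13 [ 0.603 -0.296  0.084] 0.0026
[[0.513, 0.339, 0.009], [0.782, 0.346, 0.009], [0.78, -0.051, 0.009], [0.511, -0.048, 0.009]]
[[0.621, -0.252, 0.034], [0.65, -0.323, 0.034], [0.429, -0.401, 0.034], [0.403, -0.331, 0.034]]
[[0.911, 0.413, -0.0], [0.413, -0.911, 0.001], [0.0, -0.001, -1.0]]
```

```bash
cat > plan.py <<'E'
# python3 plan.py x y z yaw_deg rows : per-row tool shifts and turn needed to get there (straight line)
import sys,numpy as np
from h import *
x,y,z,yaw=map(float,sys.argv[1:5]);n=int(sys.argv[5])
o=get_obs();M=Rot.from_quat(o["tool_rot"]).as_matrix();p=np.array(o["position"])
cur=np.degrees(np.arctan2(M[1,0],M[0,0]));d=(np.array([x,y,z])-p)/n;t=(cur-yaw+180)%360-180
print("t",round(o["time"],2),"pos",p.round(4).tolist(),"yaw",round(cur,2),"tilt",np.degrees(M[:2,2]).round(2).tolist(),"turn/row",round(t/n,2))
for i in range(n):
    a=np.radians(cur-t/n*i);print((1e3*np.array([d@[np.cos(a),np.sin(a),0],d@[np.sin(a),-np.cos(a),0],-d[2]])).round(1).tolist())
E
python3 plan.py 0.57 0.03 0.20 90 15
```

```text
t 0.25 pos [0.2581, -0.5688, 0.2105] yaw 24.4 tilt [-0.02, 0.06] turn/row -4.37
[35.4, -27.8, 0.7]
[37.4, -25.0, 0.7]
[39.2, -22.1, 0.7]
[40.8, -19.0, 0.7]
[42.1, -15.8, 0.7]
[43.2, -12.6, 0.7]
[44.1, -9.2, 0.7]
[44.6, -5.9, 0.7]
[44.9, -2.4, 0.7]
[45.0, 1.0, 0.7]
[44.8, 4.4, 0.7]
[44.3, 7.8, 0.7]
[43.6, 11.2, 0.7]
[42.6, 14.5, 0.7]
[41.4, 17.7, 0.7]
```

```bash
python3 -m pendant '[[[0.035,-0.028,0.001,0,0,-4.4,1],[0.037,-0.025,0.001,0,0,-4.4,1],[0.039,-0.022,0.001,0,0,-4.4,1],[0.041,-0.019,0.001,0,0,-4.4,1],[0.042,-0.016,0.001,0,0,-4.4,1]]]' 60
python3 -m pendant '[[[0.043,-0.013,0,0,0,-4.4,1],[0.044,-0.009,0.001,0,0,-4.4,1],[0.045,-0.006,0.001,0,0,-4.4,1],[0.045,-0.002,0.001,0,0,-4.4,1],[0.045,0.001,0.001,0,0,-4.4,1]]]'
python3 -m pendant '[[[0.045,0.004,0.001,0,0,-4.4,1],[0.044,0.008,0.001,0,0,-4.4,1],[0.044,0.011,0.001,0,0,-4.4,1],[0.043,0.015,0.001,0,0,-4.4,1],[0.041,0.018,0,0,0,-4.4,1]]]'
python3 - <<'E'
from h import *
o=get_obs();print(np.array(o["joint_velocities"]).round(3),o["position"])
im,c=grab("wrist");cv2.imwrite("pics/w1.png",im[:,:,::-1]);np.savez("w1.npz",im=im,K=c[0],R=c[1],C=c[2])
print(c[2],[b for b in blobs(red(im),150)])
E
```

```text
time: 0.88
position: [0.3614, -0.3684, 0.206]
tool_rot: [0.919, 0.395, 0.0, 0.0]
ft_force: [0.4, -0.2, 0.8]
grip_width: 0.0867
grip_force: 0.0
time: 1.5
position: [0.465, -0.1683, 0.202]
tool_rot: [0.826, 0.563, 0.0, 0.0]
ft_force: [0.3, -0.3, 0.5]
grip_width: 0.0869
grip_force: 0.0
time: 2.12
position: [0.5683, 0.0324, 0.1979]
tool_rot: [0.704, 0.711, -0.0, 0.0]
ft_force: [1.1, -1.4, 0.3]
grip_width: 0.0873
grip_force: 0.0
[ 0.62   0.227 -0.433 -0.003  0.198  0.011] [0.56828045 0.03239644 0.19789663]
[0.56762378 0.09846609 0.37187058] [([322.0, 3.2], 193, [308, 0, 29, 9]), ([321.1, 66.3], 542, [301, 43, 41, 46]), ([323.3, 155.5], 155, [300, 134, 40, 34]), ([193.3, 211.8], 2186, [145, 195, 97, 35]), ([318.0, 220.2], 850, [298, 201, 41, 44])]
```

View pics/w1.png

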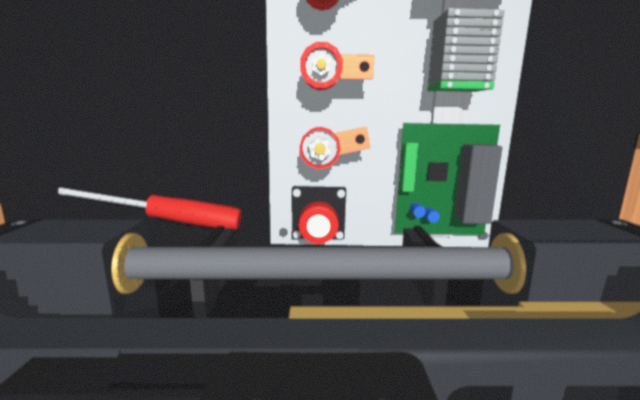

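Wrist view: knob top at (318,225), work post's nut at (320,148), next post at (321,65); green board to the right. I'll go lower over the post for nut size and a second view.

```bash
python3 -m pendant '[[[0.008,0.001,0.016,0,0,0,1],[0.008,0,0.017,0,0,0,1],[0.008,0,0.017,0,0,0,1],[0.008,0,0.017,0,0,0,1],[0,0,0,0,0,0,1]]]'
python3 - <<'E'
from h import *
o=get_obs();print(np.array(o["joint_velocities"]).round(3),o["position"])
im,c=grab("wrist");np.savez("w2.npz",im=im,K=c[0],R=c[1],C=c[2])
print(c[2],[b for b in blobs(red(im),150)])
cv2.imwrite("pics/w2.png",cv2.resize(im[50:320,220:420],None,fx=2.2,fy=2.2,interpolation=2)[:,:,::-1])
E
```

```text
time: 2.8
position: [0.5669, 0.0632, 0.129]
tool_rot: [0.705, 0.71, -0.001, -0.002]
ft_force: [0.4, 0.1, -1.0]
grip_width: 0.087
grip_force: 0.0
[-0.008 -0.028 -0.031 -0.004  0.011 -0.004] [0.56691792 0.06320262 0.12903798]
[0.56716519 0.12920325 0.30303875] [([323.6, 11.3], 754, [302, 0, 47, 25]), ([324.0, 95.1], 897, [298, 69, 52, 54]), ([322.1, 189.3], 579, [297, 166, 50, 54]), ([320.1, 292.9], 587, [296, 279, 49, 28])]
```

View pics/w2.png

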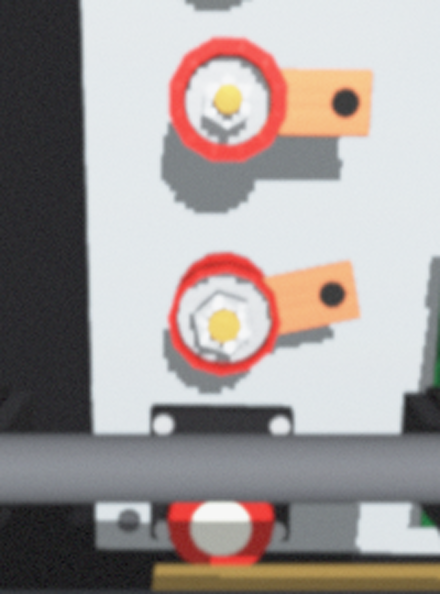

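Zoomed view: work nut's hex spans ~57 px (≈20 mm) with stud at full-image (321,198), larger than the neighbour's; the copper link is turned a few degrees (hole at (371,184)). Next I measure.

Run:
```python
from h import *
D={}
for k in("w1","w2"):
    f=np.load(k+".npz");D[k]=(f["im"],(f["K"],f["R"],f["C"]))
def feat(k,box,fn,amin=15):
    im,c=D[k];x0,x1,y0,y1=box;m=fn(im)[y0:y1,x0:x1];b=max(blobs(m,amin),key=lambda b:b[1]);return np.array(b[0])+[x0,y0],b[1:]
yel=lambda im:(lambda h:(h[...,0]>17)&(h[...,0]<32)&(h[...,1]>110)&(h[...,2]>120))(hsv(im))
ora=lambda im:(lambda h:(h[...,0]>8)&(h[...,0]<18)&(h[...,1]>80)&(h[...,2]>120))(hsv(im))
wht=lambda im:(lambda h:(h[...,1]<40)&(h[...,2]>150))(hsv(im))
blk=lambda im:hsv(im)[...,2]<70
for nm,b1,b2,fn in [("stud1",(305,335,135,165),(305,340,180,215),yel),("stud2",(305,335,50,80),(305,345,80,110),yel),("hole1",(352,368,130,148),(363,380,175,193),blk),("hole2",(357,372,58,74),(368,387,88,106),blk),("knobcap",(303,333,212,240),(303,337,280,302),wht)]:
    a,ia=feat("w1",b1,fn);b,ib=feat("w2",b2,fn)
    X,r=tri([ray(D["w1"][1],a),ray(D["w2"][1],b)]);print(nm,a.round(1),ia,b.round(1),ib,X.round(4),r.round(4))
    for k,p in(("w1",a),("w2",b)):print("   ",[onz(D[k][1],p,z).round(4).tolist()[:2] for z in(.040,.048,.0585)])
# red rings ellipse
for k,box in(("w1",(295,345,128,175)),("w2",(295,352,160,225)),("w2",(295,355,65,128))):
    im,c=D[k];x0,x1,y0,y1=box;m=red(im,110,60)[y0:y1,x0:x1].astype(np.uint8);pts=np.vstack(cv2.findContours(m,0,2)[0]);(cx,cy),r=cv2.minEnclosingCircle(pts);print(k,"ring",cx+x0,cy+y0,r,onz(c,(cx+x0,cy+y0),.0495).round(4))
# plate left edge
for k in D:
    im,c=D[k];h=hsv(im);P=[]
    for y in range(5,235 if k=="w1" else 240,5):
        r=im[y,200:300].astype(int).sum(1);i=np.argmax(np.abs(np.diff(r)));P.append(onz(c,(200+i+.5,y),.009)[:2])
    P=np.array(P);f=np.polyfit(P[:,1],P[:,0],1);res=P[:,0]-np.polyval(f,P[:,1]);g=abs(res)<.003;f=np.polyfit(P[g,1],P[g,0],1);print(k,"plate edge x=",f,"yaw",-np.degrees(np.arctan(f[0])),g.sum())
```

```text
stud1 [319.3 148.9] (75, [10, 9, 10, 10]) [321.4 197.9] (131, [11, 12, 12, 13]) [0.569  0.069  0.0568] 0.0
    [[0.569, 0.0674], [0.569, 0.0682], [0.569, 0.0692]]
    [[0.5691, 0.0649], [0.569, 0.0669], [0.569, 0.0694]]
stud2 [320.8  64.2] (57, [12, 10, 8, 9]) [323.1  95.3] (104, [13, 10, 11, 12]) [0.5696 0.1443 0.0545] 0.0
    [[0.5697, 0.1464], [0.5697, 0.1452], [0.5696, 0.1437]]
    [[0.5697, 0.1452], [0.5697, 0.1447], [0.5696, 0.1441]]
hole1 [359.4 138.8] (23, [5, 7, 6, 5]) [370.5 183.4] (51, [4, 5, 8, 8]) [0.6082 0.0779 0.0433] 0.0
    [[0.6086, 0.0777], [0.6076, 0.0782], [0.6063, 0.0789]]
    [[0.6087, 0.0773], [0.6075, 0.0788], [0.6058, 0.0809]]
hole2 [363.8  66.3] (32, [4, 6, 7, 6]) [376.6  96.3] (59, [5, 4, 8, 9]) [0.6098 0.1445 0.0433] 0.0001
    [[0.6102, 0.1449], [0.6091, 0.1438], [0.6078, 0.1423]]
    [[0.6104, 0.1447], [0.6091, 0.1442], [0.6074, 0.1436]]
knobcap [318.1 225.7] (387, [4, 3, 23, 22]) [320.  289.8] (492, [4, 0, 27, 22]) [ 0.5685 -0.0052  0.0633] 0.0
    [[0.5685, -0.013], [0.5685, -0.0103], [0.5685, -0.0068]]
    [[0.5686, -0.0182], [0.5685, -0.0138], [0.5685, -0.0079]]
w1 ring 319.9209041595459 147.97175216674805 20.964590072631836 [0.5696 0.0692 0.0495]
w2 ring 321.5175437927246 192.44736862182617 27.667509078979492 [0.5691 0.0716 0.0495]
w2 ring 323.5 95.26363563537598 28.276517868041992 [0.5699 0.1446 0.0495]
w1 plate edge x= [0.00878707 0.51278277] yaw -0.503449231017001 46
w2 plate edge x= [0.00961341 0.51267656] yaw -0.5507910196750919 47
```

```bash
python3 -m pendant '[[[-0.023,0.001,0,0,0,0,0.8],[-0.023,0.001,0,0,0,0,0.8],[-0.023,0,0,0,0,0,0.8],[0,0,0.02,0,0,0,0.8],[0,0,0.02,0,0,0,0.8]]]'
python3 plan.py 0.5685 -0.0057 0.041 90 1
E=1
```

```text
time: 3.48
position: [0.5722, -0.0072, 0.0917]
tool_rot: [0.705, 0.709, 0.001, 0.001]
ft_force: [-0.0, -0.5, 0.2]
grip_width: 0.0701
grip_force: 0.0
t 3.48 pos [0.5722, -0.0072, 0.0917] yaw 90.31 tilt [0.18, -0.04] turn/row 0.31
[1.6, -3.7, 50.7]
```

```bash
python3 -m pendant '[[[0.001,-0.002,0.014,0,0,0,0.8],[0,-0.001,0.015,0,0,0,0.8],[0,0,0.012,0,0,0,0.8],[0,0,0,0,0,0,0.8],[0,0,0,0,0,0,0.8]]]'
python3 plan.py 0.5685 -0.0057 0.041 90 1
```

```text
time: 4.1
position: [0.5684, -0.0051, 0.0502]
tool_rot: [0.705, 0.71, 0.0, 0.0]
ft_force: [-0.3, 0.8, 0.3]
grip_width: 0.0697
grip_force: 0.0
t 4.1 pos [0.5684, -0.0051, 0.0502] yaw 90.4 tilt [0.04, -0.01] turn/row 0.4
[-0.6, 0.1, 9.2]
```

```bash
python3 -m pendant '[[[0,0,0.009,0,0,0,0.8],[0,0,0,0,0,0,0.8],[0,0,0,0,0,0,0.3],[0,0,0,0,0,0,0.3],[0,0,0,0,0,0,0.3]]]' 60
python3 -m pendant '[[[0,0,0,0,0,0,0.3],[0,0,0,0,0,0,0.3],[0,0,-0.005,0,0,0,0.3],[0,0,-0.006,0,0,0,0.3],[0,0,-0.006,0,0,0,0.3]]]'
python3 -m pendant '[[[0,0,0,0,0,0,0.3],[0,0,0,0,0,0,0.3],[0,0,0,0,0,0,0.3],[0,0,0,0,0,0,0.3],[0,0,0,0,0,0,0.3]]]'
```

```text
time: 4.72
position: [0.5681, -0.0051, 0.0411]
tool_rot: [0.705, 0.71, 0.0, 0.0]
ft_force: [0.0, -0.2, 0.7]
grip_width: 0.0472
grip_force: 0.0
time: 5.35
position: [0.5682, -0.0051, 0.0566]
tool_rot: [0.705, 0.709, 0.0, 0.0]
ft_force: [11.3, -1.8, -50.4]
grip_width: 0.0384
grip_force: 60.0
time: 5.98
position: [0.5682, -0.0051, 0.0562]
tool_rot: [0.705, 0.709, 0.0, 0.0]
ft_force: [6.3, 0.3, -20.1]
grip_width: 0.0378
grip_force: 60.0
```

```bash
python3 -m pendant '[[[0,0,0,0,0,0,0.8],[0,0,0,0,0,0,0.8],[0,0,0,0,0,0,0.8],[0,0,-0.045,0,0,0,0.8],[0,0,-0.055,0,0,0,0.8]]]'
python3 -m pendant '[[[0,0,-0.04,0,0,0,1],[0.01,0,-0.02,0,0,0,1],[0.01,0,0,0,0,0,1],[0,0,0,0,0,0,1],[0,0,0,0,0,0,1]]]'
python3 - <<'E'
from h import *
f=np.load("w1.npz");im,c=grab("wrist");cv2.imwrite("pics/w3.png",im[:,:,::-1])
print(c[2]);h=hsv(im);m=(h[...,1]<40)&(h[...,2]>150)
print(blobs(m[180:300,290:350],60))
E
python3 plan.py 0.56 -0.31 0.21 22 10
```

```text
time: 6.6
position: [0.5667, -0.0049, 0.1585]
tool_rot: [0.705, 0.71, -0.001, -0.001]
ft_force: [1.5, -0.1, -0.3]
grip_width: 0.0689
grip_force: 0.0
time: 7.22
position: [0.5669, 0.015, 0.2166]
tool_rot: [0.705, 0.71, -0.001, -0.001]
ft_force: [0.9, -0.1, -1.5]
grip_width: 0.0872
grip_force: 0.0
[0.56688107 0.0810563  0.39057493]
[([2.2, 23.4], 234, [0, 0, 8, 45]), ([54.2, 30.4], 313, [39, 0, 21, 46]), ([30.2, 27.6], 394, [19, 17, 23, 22])]
t 7.28 pos [0.567, 0.0149, 0.2166] yaw 90.4 tilt [-0.16, 0.01] turn/row 6.84
[-32.5, -0.9, 0.7]
[-32.4, 2.9, 0.7]
[-31.8, 6.8, 0.7]
[-30.7, 10.5, 0.7]
[-29.3, 14.1, 0.7]
[-27.4, 17.5, 0.7]
[-25.1, 20.6, 0.7]
[-22.5, 23.5, 0.7]
[-19.5, 26.0, 0.7]
[-16.3, 28.1, 0.7]
```

View pics/w3.png

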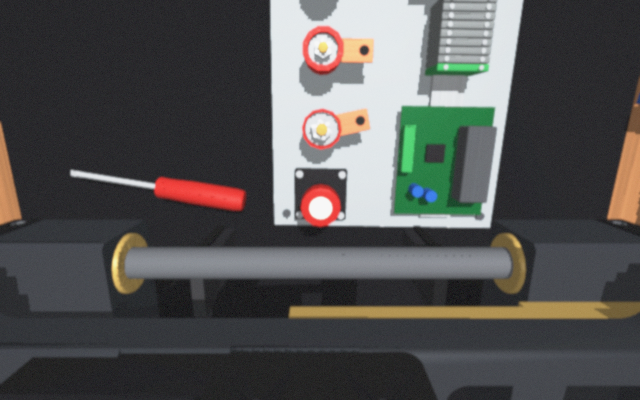

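View: knob cap at (320,208); with its known xy this ray puts the cap at z≈0.077 vs 0.063 before, so the knob stays out. On to the rack.

```bash
python3 -m pendant '[[[-0.033,-0.001,0.001,0,0,6.8,1],[-0.032,0.003,0.001,0,0,6.8,1],[-0.032,0.007,0.001,0,0,6.8,1],[-0.031,0.010,0,0,0,6.8,1],[-0.029,0.014,0,0,0,6.9,1]]]'
python3 -m pendant '[[[-0.027,0.017,0,0,0,6.9,1],[-0.025,0.021,0.001,0,0,6.9,1],[-0.022,0.024,0.001,0,0,6.9,1],[-0.020,0.026,0.001,0,0,6.8,1],[-0.016,0.028,0.001,0,0,6.8,1]]]'
python3 - <<'E'
from h import *
im,c=grab("wrist");np.savez("w4.npz",im=im,K=c[0],R=c[1],C=c[2])
E
python3 -m pendant '[[[-0.016,0,0.012,0,0,0,1],[-0.016,0,0.012,0,0,0,1],[-0.017,0,0.012,0,0,0,1],[0,0,0,0,0,0,1],[0,0,0,0,0,0,1]]]'
python3 - <<'E'
from h import *
im,c=grab("wrist");np.savez("w5.npz",im=im,K=c[0],R=c[1],C=c[2])
a=np.load("w4.npz")["im"]
cv2.imwrite("pics/w45.png",np.hstack([cv2.resize(x[20:300,225:415],None,fx=2,fy=2,interpolation=2) for x in(a,im)])[:,:,::-1])
E
```

```text
time: 7.9
position: [0.5636, -0.149, 0.2138]
tool_rot: [0.883, 0.47, -0.001, -0.001]
ft_force: [0.1, 0.6, 0.1]
grip_width: 0.0871
grip_force: 0.0
time: 8.52
position: [0.5607, -0.3111, 0.2096]
tool_rot: [0.982, 0.189, -0.001, -0.001]
ft_force: [0.7, 0.3, -0.6]
grip_width: 0.0868
grip_force: 0.0
time: 9.2
position: [0.5165, -0.3284, 0.1749]
tool_rot: [0.982, 0.191, 0.0, 0.0]
ft_force: [0.3, 0.0, -0.1]
grip_width: 0.0868
grip_force: 0.0
```

View pics/w45.png

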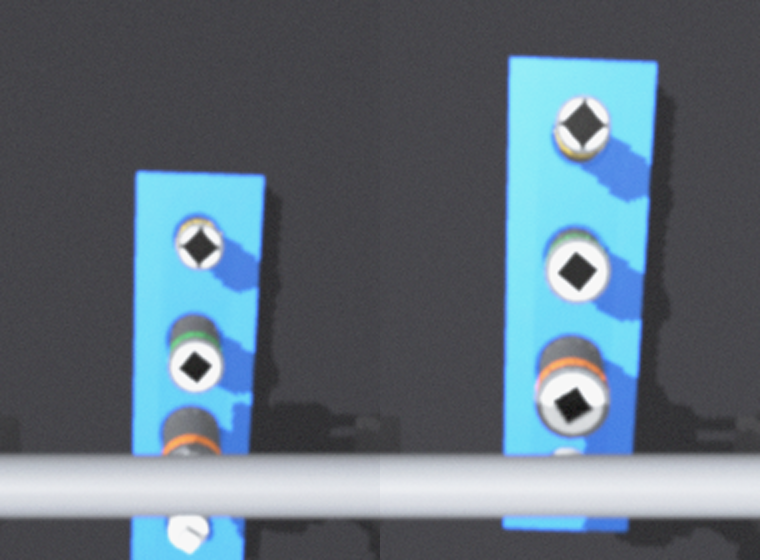

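Left/right: views with hole centres at crop left (200,245) 13, (195,367) 16; right (583,124) 13, (577,270) 16, (573,404) 19. The square holes are turned individually, so yaw must be measured. I move back a little for a second view of the 19.

```bash
python3 -m pendant '[[[-0.020,0,0.005,0,0,0,1],[-0.020,0,0.005,0,0,0,1],[0,0,0,0,0,0,1],[0,0,0,0,0,0,1],[0,0,0,0,0,0,1]]]'
cat > rackm.py <<'E'
from h import *
im,c=grab("wrist");np.savez("w6.npz",im=im,K=c[0],R=c[1],C=c[2])
D={}
for k in("w4","w5","w6"):
    f=np.load(k+".npz");D[k]=(f["im"],(f["K"],f["R"],f["C"]))
def holes(k):
    im,c=D[k];h=hsv(im);out=[]
    for C in cv2.findContours((h[...,2]<110).astype(np.uint8),cv2.RETR_LIST,cv2.CHAIN_APPROX_NONE)[0]:
        a=cv2.contourArea(C);(x,y),(w,hh),an=cv2.minAreaRect(C)
        if 40<a<600 and max(w,hh)<1.6*min(w,hh) and 270<x<370 and a>.7*w*hh: 
            M=cv2.moments(C);P=np.array([onz(c,p,.09)[:2] for p in C[:,0].astype(float)])
            r=cv2.minAreaRect((P*1e4).astype(np.float32));b=cv2.boxPoints(r);e=b[1]-b[0]
            out.append((np.array([M["m10"],M["m01"]])/a,a,np.degrees(np.arctan2(e[1],e[0]))%90,[round(s/10,1) for s in r[1]]))
    return sorted(out,key=lambda o:o[0][1])
H={k:holes(k) for k in D}
for k in H:
    for o in H[k]: print(k,o[0].round(1),o[1],"yaw90",round(o[2],1),o[3],onz(D[k][1],o[0],.09).round(4))
E
python3 rackm.py
```

```text
time: 9.88
position: [0.4793, -0.3433, 0.1652]
tool_rot: [0.982, 0.191, 0.0, 0.0]
ft_force: [0.1, 0.5, 0.7]
grip_width: 0.0869
grip_force: 0.0
w4 [324.5 143.2] 117.5 yaw90 63.5 [10.0, 10.1] [ 0.6025 -0.2992  0.09  ]
w4 [322.4 203.1] 99.0 yaw90 67.9 [9.9, 9.9] [ 0.5513 -0.3177  0.09  ]
w5 [326.2  81.5] 180.0 yaw90 65.3 [10.3, 10.3] [ 0.603  -0.2989  0.09  ]
w5 [323.3 155.3] 153.5 yaw90 72.0 [10.2, 10.1] [ 0.5517 -0.3175  0.09  ]
w5 [320.8 222.5] 142.0 yaw90 54.2 [10.6, 10.9] [ 0.5    -0.3363  0.09  ]
w6 [327.   17.6] 230.5 yaw90 64.0 [10.6, 10.5] [ 0.6033 -0.2989  0.09  ]
w6 [323.8 100.6] 192.0 yaw90 71.8 [10.3, 10.3] [ 0.5521 -0.3174  0.09  ]
w6 [321.1 175.2] 161.0 yaw90 55.6 [10.2, 10.4] [ 0.5007 -0.3361  0.09  ]
```

```bash
python3 plan.py 0.5005 -0.3362 0.12 20 1
python3 -m pendant '[[[0.011,0.001,0.01,0,0,1,0.8],[0.011,0.001,0.01,0,0,1,0.8],[0,0,0.01,0,0,0,0.8],[0,0,0,0,0,0,0.8],[0,0,0,0,0,0,0.8]]]' 40
python3 plan.py 0.5005 -0.3362 0.057 20 1
```

```text
t 9.93 pos [0.4793, -0.3432, 0.1651] yaw 22.02 tilt [0.03, -0.02] turn/row 2.02
[22.3, 1.5, 45.1]
time: 10.55
position: [0.4999, -0.337, 0.1348]
tool_rot: [0.985, 0.174, -0.0, -0.0]
ft_force: [-0.7, 0.1, 0.3]
grip_width: 0.0699
grip_force: 0.0
t 10.55 pos [0.4999, -0.337, 0.1348] yaw 20.0 tilt [-0.02, 0.01] turn/row -0.0
[0.8, -0.5, 77.8]
```

```bash
python3 -m pendant '[[[0.001,-0.001,0.025,0,0,0,0.8],[0,0,0.025,0,0,0,0.8],[0,0,0.02,0,0,0,0.8],[0,0,0.008,0,0,0,0.8],[0,0,0,0,0,0,0.8]]]' 
python3 -m pendant '[[[0,0,0,0,0,0,0.2],[0,0,0,0,0,0,0.2],[0,0,0,0,0,0,0.2],[0,0,0,0,0,0,0.2],[0,0,0,0,0,0,0.2]]]' 40
python3 plan.py 0.5005 -0.3362 0.057 20 1
```

```text
time: 11.18
position: [0.5005, -0.3358, 0.0569]
tool_rot: [0.985, 0.173, -0.0, -0.0]
ft_force: [-0.8, -0.2, -0.2]
grip_width: 0.0693
grip_force: 0.0
time: 11.8
position: [0.5007, -0.3357, 0.0571]
tool_rot: [0.985, 0.174, 0.0, 0.0]
ft_force: [0.7, 0.1, 0.8]
grip_width: 0.0301
grip_force: 40.0
t 11.8 pos [0.5007, -0.3357, 0.0571] yaw 20.0 tilt [0.01, -0.01] turn/row -0.0
[-0.4, 0.4, 0.1]
```

```bash
python3 -m pendant '[[[0,0,-0.01,0,0,0,0.2],[0,0,-0.02,0,0,0,0.2],[0,0,-0.03,0,0,0,0.2],[0,0,-0.03,0,0,0,0.2],[0,0,-0.015,0,0,0,0.2]]]'
python3 plan.py 0.569 0.0693 0.162 37.4 10
```

```text
time: 12.42
position: [0.5011, -0.3361, 0.1638]
tool_rot: [0.985, 0.174, 0.001, 0.001]
ft_force: [-0.1, 0.7, -2.0]
grip_width: 0.0301
grip_force: 40.0
t 12.43 pos [0.5011, -0.3361, 0.1638] yaw 20.0 tilt [0.1, -0.09] turn/row -1.74
[20.2, -35.8, 0.2]
[21.3, -35.1, 0.2]
[22.4, -34.5, 0.2]
[23.4, -33.8, 0.2]
[24.4, -33.1, 0.2]
[25.4, -32.3, 0.2]
[26.4, -31.5, 0.2]
[27.3, -30.7, 0.2]
[28.3, -29.8, 0.2]
[29.1, -29.0, 0.2]
```

```bash
python3 -m pendant '[[[0.020,-0.036,0,0,0,-1.7,0.2],[0.021,-0.035,0,0,0,-1.7,0.2],[0.022,-0.035,0,0,0,-1.7,0.2],[0.023,-0.034,0,0,0,-1.7,0.2],[0.024,-0.033,0,0,0,-1.8,0.2]]]'
python3 -m pendant '[[[0.025,-0.032,0,0,0,-1.8,0.2],[0.026,-0.032,0,0,0,-1.8,0.2],[0.027,-0.031,0,0,0,-1.8,0.2],[0.028,-0.030,0,0,0,-1.7,0.2],[0.029,-0.029,0,0,0,-1.7,0.2]]]'
python3 -m pendant '[[[0,0,0,0,0,0,0.2],[0,0,0,0,0,0,0.2],[0,0,0,0,0,0,0.2],[0,0,0,0,0,0,0.2],[0,0,0,0,0,0,0.2]]]'
python3 plan.py 0.569 0.0693 0.105 37.4 1
python3 - <<'E'
from h import *
im,c=grab("wrist");np.savez("w7.npz",im=im,K=c[0],R=c[1],C=c[2]);cv2.imwrite("pics/w7.png",im[:,:,::-1])
s,_=grab("side");cv2.imwrite("pics/s7.png",s[:,:,::-1])
E
```

```text
time: 13.05
position: [0.5324, -0.1315, 0.1615]
tool_rot: [0.969, 0.247, -0.001, -0.001]
ft_force: [-0.3, 1.2, -3.8]
grip_width: 0.0301
grip_force: 40.0
time: 13.68
position: [0.5646, 0.0707, 0.1615]
tool_rot: [0.947, 0.321, -0.001, -0.0]
ft_force: [0.2, -0.1, -2.6]
grip_width: 0.0301
grip_force: 40.0
time: 14.3
position: [0.5652, 0.0687, 0.162]
tool_rot: [0.947, 0.32, -0.0, -0.0]
ft_force: [-0.6, 0.3, -1.7]
grip_width: 0.0301
grip_force: 40.0
t 14.3 pos [0.5652, 0.0687, 0.162] yaw 37.33 tilt [-0.0, 0.0] turn/row -0.07
[3.4, 1.8, 57.0]
```

View pics/w7.png

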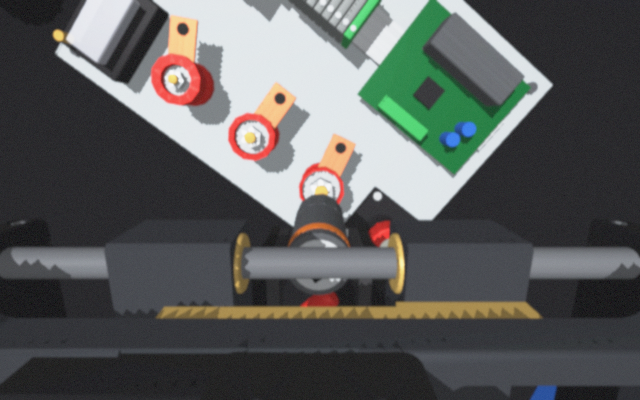

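View: 19 socket upright in the grip at (320,230), the work post at (321,186) just beyond its mouth. I refine the post position from this yaw.

Run:
```python
from h import *
f=np.load("w7.npz");im=f["im"];c=(f["K"],f["R"],f["C"]);h=hsv(im)
m=(h[...,0]>17)&(h[...,0]<32)&(h[...,1]>100)&(h[...,2]>120)
for n,(x0,x1,y0,y1) in {"s1":(308,334,178,200),"s2":(238,265,125,150)}.items():
    for b in blobs(m[y0:y1,x0:x1],10):
        p=np.array(b[0])+[x0,y0];print(n,p,b[1:],onz(c,p,.0575).round(4))
k=h[...,2]<70
for b in blobs(k[135:160,330:353],10):
    p=np.array(b[0])+[330,135];print("hole",p,b[1],onz(c,p,.0435).round(4))
```

```text
s1 [321.  190.7] (81, [8, 9, 12, 8]) [0.5695 0.0699 0.0575]
s2 [249.7 137.5] (78, [7, 8, 10, 10]) [0.5696 0.1443 0.0575]
hole [340.2 147.6] 34 [0.6081 0.078  0.0435]
```

```bash
python3 -m pendant '[[[0.004,0.002,0.02,0,0,0,0.2],[0,0,0.02,0,0,0,0.2],[0,0,0.014,0,0,0,0.2],[0,0,0,0,0,0,0.2],[0,0,0,0,0,0,0.2]]]'
python3 plan.py 0.5692 0.0695 0.089 37.4 1
```

```text
time: 15.02
position: [0.5701, 0.0702, 0.1084]
tool_rot: [0.947, 0.321, 0.001, 0.0]
ft_force: [-0.4, -0.0, -3.7]
grip_width: 0.0299
grip_force: 40.0
t 15.03 pos [0.5701, 0.0702, 0.1084] yaw 37.4 tilt [0.06, -0.0] turn/row -0.0
[-1.2, -0.0, 19.4]
```

```bash
python3 -m pendant '[[[-0.001,0,0.003,0,0,0,0.2],[0,0,0.002,0,0,0,0.2],[0,0,0,0,0,0,0.2],[0,0,0.002,0,0,0,0.2],[0,0,0.001,0,0,0,0.2]]]'
python3 -m pendant '[[[0,0,0.001,0,0,0,0.2],[0,0,0.001,0,0,0,0.2],[0,0,0.001,0,0,0,0.2],[0,0,0,0,0,0,0.2],[0,0,0,0,0,0,0.2]]]'
python3 plan.py 0.5692 0.0695 0.089 37.4 1
```

```text
time: 15.65
position: [0.5688, 0.0696, 0.0998]
tool_rot: [0.947, 0.321, -0.0, -0.0]
ft_force: [-0.2, 0.5, -2.4]
grip_width: 0.0306
grip_force: 40.0
time: 16.27
position: [0.5688, 0.0696, 0.097]
tool_rot: [0.947, 0.321, 0.0, -0.0]
ft_force: [0.5, -0.4, -2.1]
grip_width: 0.0301
grip_force: 40.0
t 16.27 pos [0.5688, 0.0696, 0.097] yaw 37.4 tilt [0.0, 0.0] turn/row -0.0
[0.2, 0.3, 8.0]
```

```bash
python3 -m pendant '[[[0,0,0.001,0,0,0,0.2],[0,0,0.001,0,0,0,0.2],[0,0,0.001,0,0,0,0.2],[0,0,0,0,0,0,0.2],[0,0,0,0,0,0,0.2]]]'
python3 plan.py 0.5692 0.0695 0.089 37.4 1
```

```text
time: 16.9
position: [0.5688, 0.0696, 0.0939]
tool_rot: [0.947, 0.321, -0.0, -0.0]
ft_force: [-0.2, 0.5, -2.8]
grip_width: 0.0302
grip_force: 40.0
t 16.9 pos [0.5688, 0.0696, 0.0939] yaw 37.4 tilt [-0.0, -0.0] turn/row -0.0
[0.2, 0.3, 4.9]
```

```bash
python3 -m pendant '[[[0,0,0.001,0,0,0,0.2],[0,0,0.001,0,0,0,0.2],[0,0,0.001,0,0,0,0.2],[0,0,0.001,0,0,0,0.2],[0,0,0,0,0,0,0.2]]]'
python3 -m pendant '[[[0,0,0.001,0,0,0,0.2],[0,0,0,0,0,0,0.2],[0,0,0,0,0,0,0.2],[0,0,0,0,0,0,0.2],[0,0,0,0,0,0,0.2]]]'
python3 plan.py 0.5692 0.0695 0.089 37.4 1
```

```text
time: 17.52
position: [0.5687, 0.0696, 0.0898]
tool_rot: [0.947, 0.321, -0.0, -0.0]
ft_force: [0.5, -0.5, -3.1]
grip_width: 0.0302
grip_force: 40.0
time: 18.15
position: [0.5689, 0.0696, 0.0891]
tool_rot: [0.947, 0.321, 0.0, 0.0]
ft_force: [-0.3, 0.2, 0.6]
grip_width: 0.0298
grip_force: 40.0
t 18.15 pos [0.5689, 0.0696, 0.0891] yaw 37.4 tilt [0.02, -0.0] turn/row -0.0
[0.1, 0.2, 0.1]
```

```bash
python3 -m pendant '[[[0,0,0.0006,0,0,0,0.2],[0,0,0,0,0,0,0.2],[0,0,0,0,0,0,0.2],[0,0,0,0,0,0,0.2],[0,0,0,0,0,0,0.2]]]'
python3 - <<'E'
from h import *
a,_=grab("side");b,_=grab("top")
cv2.imwrite("pics/fin.png",np.vstack([cv2.resize(a[90:220,260:420],None,fx=3,fy=2.2,interpolation=2),cv2.resize(b[120:250,200:360],None,fx=3,fy=2.2,interpolation=2)])[:,:,::-1])
E
```

```text
time: 18.77
position: [0.5691, 0.0696, 0.0889]
tool_rot: [0.947, 0.321, 0.0, 0.0]
ft_force: [-0.9, -0.1, 5.1]
grip_width: 0.0302
grip_force: 39.9
```

View pics/fin.png

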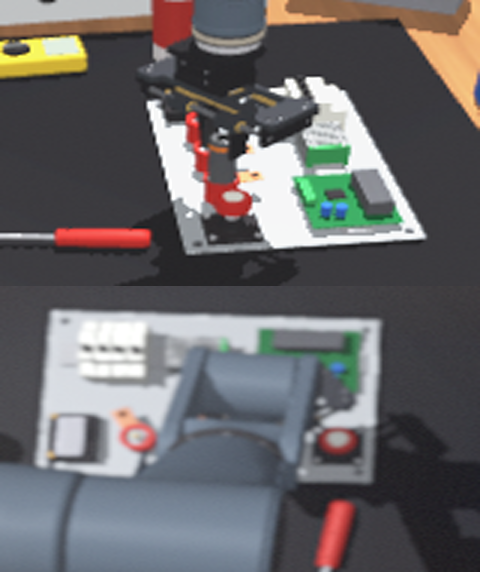

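The socket is seated: contact is firm at mouth z≈0.044 (the washer height), and the pictures show it upright on the post next to the raised knob.

```bash
python3 -c "
from rig import hand_in
print(hand_in())"
```

```text
the job is handed in; nothing more can be done
None
```

I pulled the isolator knob up until it was fully out, and the 19 mm socket fits the nut. It is fully seated down on the washer, upright and still gripped, it was the only socket I tried, and the job is handed in.

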